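# Close up a loaded sterilisation container

### The job

The instrument set in the small metal sterilisation container is checked and ready for the steriliser: close it up by pushing only. Tip the open lid over so that it falls fully shut, then flip the latch at each end down and push it fully home against the end of the container, in either order. Touch it only from outside, never the lid's lining and gasket or the instrument tray inside; do not lift, tilt or shove the container, and leave the things round it alone.

Things in the scene. Friction and masses are not known exactly. Their poses are not given: they have to be found in the camera images.
- container: Metal container, loose on rubber feet, about 2.7 kg loaded. Body 130 mm (x) by 240 mm (y), rim at 56 mm; shut lid's top at 71 mm, 75 mm over two flat round filter covers. Origin: centre of its underside, z up. Its -x side (with a tag holder) is the front, roughly facing the robot; the lid's hinge runs along its +x side; the latches are at the middle of its short ends (+y left, -y right).
- lid_hinge (a point): Middle of the lid's hinge axis, at (70, 0, 57) mm in the container's frame; the axis runs along the container's y.
- lid (a joint): Lid angle: 0 shut, 1.57 upright, at most 1.85 leaning back. The lid is a flat pan 246 mm wide, 140 mm from hinge to free edge, 14 mm thick, 0.5 kg with its latches; 3.5 mm high filter covers on its outer face (the top when shut). Stiff hinge: it stays where left near upright (within 16 deg); pushed forward past about 1.1 rad it falls shut by itself, damped, within about a second.
- lid_edge (a point): Middle of the lid's free edge at its outer face: the highest part of the open lid, the front top edge of the shut one.
- gasket: The inside of the lid: the grey gasket round its edge and the metal lining plate. Not to be touched. Its frame is the lid's: origin in the middle of the hinge axis; when shut -x points to the front and z up.
- tray: The steel tray inside the container with a clamp and a pair of forceps on it. Not to be touched. Origin: centre of the tray's underside.
- latch_left (a joint): Angle of the latch at the left (+y) end, on a pin on the lid's end edge: with the lid shut, 0 = hanging down against the container's end, home; 1.57 = outward; at most 2.3 = outward and up. Plate 40 mm wide, reaching 36 mm from the pin; its lower half flares: home, its rolled free end stands 9 mm outside the pin's axis, 33 mm below. Stiff pin: it stays where left; about 1 N at its end moves it.
- latch_right (a joint): Angle of the latch at the right (-y) end: the mirror image of the left one, same values.
- latch_left_pin (a point): Middle of the left latch's pin. With the lid shut it is at (-1.5, 126.5, 66) mm in the container's frame.
- latch_right_pin (a point): Middle of the right latch's pin. With the lid shut it is at (-1.5, -126.5, 66) mm in the container's frame.
- cup: Bystander: white sample cup with a white screw lid, 69 mm across, 70 mm high, upright beyond the container's right end. Origin: centre of its underside.
- pot: Bystander: open steel gallipot, 74 mm across, 34 mm high, beyond the container's left end. Origin: centre of its underside.
- marker: Bystander: marker pen 135 mm long, lying beyond the container's right end. Origin: its middle, underside.
- latch_left_end (a point): Outer side of the rolled free end of the left latch, 33 mm from its pin.
- latch_right_end (a point): Outer side of the rolled free end of the right latch, 33 mm from its pin.

How it is judged:
On the way, in this order (a step that is already met when the one before it is completed fails the run):
1. the lid is shut, the latches still open (value of joint lid below 0.03 rad and value of joint each of latch_left, latch_right above 0.5 rad), for 0.1 s.
2. both latches are home (value of joint lid below 0.03 rad and value of joint each of latch_left, latch_right below 0.08 rad), for 0.2 s.
At the end, for the whole second after the job is handed in: The lid is shut (within 0.03 rad), both latches are home (within 0.08 rad), and the container stands level and at rest within 30 mm of where it stood (all of step 2 and distance of container from where it was at the start of the episode below 0.03 m and angle between container's own z axis and vertical below 0.03 rad and linear speed of container below 0.02 m/s); the robot touches nothing.
It fails at once if the container is lifted (8 mm) or tilted (0.08 rad) (height (world z) of container above 0.008 m or angle between container's own z axis and vertical above 0.08 rad).
It fails at once if the container is shoved more than 30 mm out of place (distance of container from where it was at the start of the episode above 0.03 m).
It fails at once if the inside of the lid (gasket, lining) is touched (contact force between any of the fingers, the arm and gasket above 0.5 N).
It fails at once if the instrument tray is touched (contact force between any of the fingers, the arm and tray above 0.5 N).
It fails at once if a bystander is moved more than 20 mm (distance of any of cup, pot, marker from where it was at the start of the episode above 0.02 m).
It also fails if it takes over 51 s, if anything falls off the work surface, if the arm or the gripper's body presses on something with over 40 N, if the wrist force passes 120 N, or if a joint passes its speed limit or range.

### The arm

A 6-joint arm with a two-finger parallel gripper is mounted at the origin on a cart in front of the work surface, level with it; the furniture and walls round the work are solid. World frame = base frame: x ahead of the robot, y to its left, z up, the work surface at z = 0. Lengths are in m, angles in rad, forces in N, time in s.
With the tool pointing down it reaches from about 0.275 to 0.725 m from the base axis. Payload 5.6 kg.
Tool frame: the origin (TCP) lies at the very end of the fingers, on their centre line; the grasp point (between the pads) lies 19 mm behind it (env.grip_point_offset is the distance from the TCP to the grasp point, in m); z points along the fingers, y is the line along which they close (so a half turn about z gives the same grasp; the last joint's range is limited). The gripper opens to 85 mm and grips with 20 to 120 N. Pads are 22 mm wide; open, the fingers measure 114 mm over their backs; the gripper's body (76 mm by 85 mm) begins 54 mm behind the grasp point. The pads swing forward as they close: fully open they stand 13 mm farther back than shut.
Start: joints at [1.59, 0.255, 0.108, 0, -1.424, -0.285], TCP at [0.144, 0.531, 0.231] pointing down, gripper open.
Joint ranges: [-2.95, 2.95], [-1.21, 1.97], [-1.09, 1.5], [-2.87, 1.71], [-2.94, -0.07], [-3.05, 3.05]. Speed limits (rad/s): [2.57, 2.57, 3.14, 3.14, 3.14, 3.14].

### API

Orientations are given as a 3x3 rotation matrix whose columns are the frame's x, y, z axes.
In Python, from bench import env gives the robot as it stands.
- The arm moves only by the tool carry_out, never from a script. Its argument "moves" is a list of rows, each an object with "hand": the opening in per cent of the stroke, from 0 (shut) to 100 (fully open); "dp": the shift along the tool's x, y, z in mm, a list of three; "twist": the turn about the tool's z in degrees. In form: [{"hand": hand, "dp": [dx, dy, dz], "twist": twist}, ...]. A call has 1 to 20 rows; each row is the pose to reach, as a shift and turn from the pose commanded when the call began, along the tool's axes at that moment; what a row does not reach only later rows make up. A row lasts 1/8 s, in which the tool goes at most 62.5 mm and 10.7 degrees, less where a joint would pass 70% of its speed; a pose out of reach is approached as far as the arm can. A call with a gripper value outside its range is refused whole. The fingers move at their own pace and stop on an object; "squeeze" is the grip in N (left out, the last holds). Time passes only in rows, so rows that repeat a pose let the fingers close. It gives the time, the measured TCP pose, the force, the opening and the grip force at its end, in the units of the state.
- env.get_obs(): the state, without advancing time (a new reading comes with each control period).
- env.capture(name): name is "scene" or "top" or "wrist"; returns a dict with "pixels" (420x560x3 uint8, red, green, blue), "fx", "fy", "cx", "cy" (pixels), "eye" and "orientation" of the camera in the world; the wrist camera has in their place "T_tool_cam" (4x4, takes a point from camera to tool coordinates, whose origin is the TCP and whose axes are the flange's). Camera axes: x right, y down, z forward; pixel columns grow to the right and rows downward; lengths in m; the calibration is good to about 2 mm. A picture is of the moment at which its call begins: read the wrist's pose just before it. There is no depth.
- env.job_done(): hands the job in; it is judged then, once.
The state is a dict: "time_s": time; "q": joint angles; "dq": joint speeds; "effort": joint torques, N m; "position": TCP position; "tcp_rot": TCP orientation; "contact_force": force on the tool from outside, world axes, zero at the start; "wrist_torque": the same for the moment, N m; "gripper_width": finger opening in m; "grasp_force": force on a finger pad.
Only numpy, scipy, OpenCV 4.12 (cv2) and the standard library are available. Lean on these libraries where they do the work, as an engineer would, in place of code of your own. Each camera call takes 0.05 s, during which the arm holds its last target. There are 200 camera calls.

## Working session

There is one attempt and no reset: what is moved stays moved. The work goes in short steps, Python scripts to look and compute and a tool call to move; the robot and the scene stay as the last step left them, time stands still between calls to the robot, and variables do not carry over. Pictures are saved under pics/ and viewed, at most 10 in all, crops included, and the job is handed in when it is done.

Besides the shell and the picture viewer there is one more tool, called after "Emit:" as name([rows], argument=value, ...), one row to a line, values as JSON. carry_out: Moves the arm, as the interface text tells. Its arguments: {"type":"object","properties":{"moves":{"type":"array"},"squeeze":{"type":"number"}},"required":["moves"]}

```bash
mkdir -p pics; ls
python3 - <<'E'
from bench import env
import cv2,numpy as np,pickle
o=env.get_obs();print(o['position'],o['tcp_rot'],o['time_s'])
d={}
for n in("scene","top"):
    c=env.capture(n);d[n]=c
    print(n,c['fx'],c['fy'],c['cx'],c['cy'],c['eye'],np.round(c['orientation'],3).tolist())
pickle.dump(d,open('c0.pkl','wb'))
for n in d: cv2.imwrite(f'pics/{n}0.png',cv2.resize(d[n]['pixels'][:,:,::-1],(784,588),interpolation=cv2.INTER_CUBIC))
E
```

```text
pics
[0.14430339 0.53020392 0.23038003] [[ 9.64849090e-01 -2.62804196e-01 -4.34211168e-04]
 [-2.62804544e-01 -9.64847260e-01 -1.88056454e-03]
 [ 7.52727954e-05  1.92857365e-03 -9.99998137e-01]] 0.0
scene 510.5654504235336 510.5654504235336 278.85220685233446 204.26341987528403 [-0.30208043 -0.74861909  0.59930418] [[0.635, -0.314, 0.706], [-0.773, -0.282, 0.569], [0.021, -0.907, -0.421]]
top 398.3969452953025 398.3969452953025 286.3663686301442 213.11800131698214 [ 0.45094714 -0.03119173  0.94596558] [[0.005, -0.992, 0.126], [-1.0, -0.005, 0.002], [-0.001, -0.126, -0.992]]
```

View pics/scene0.png

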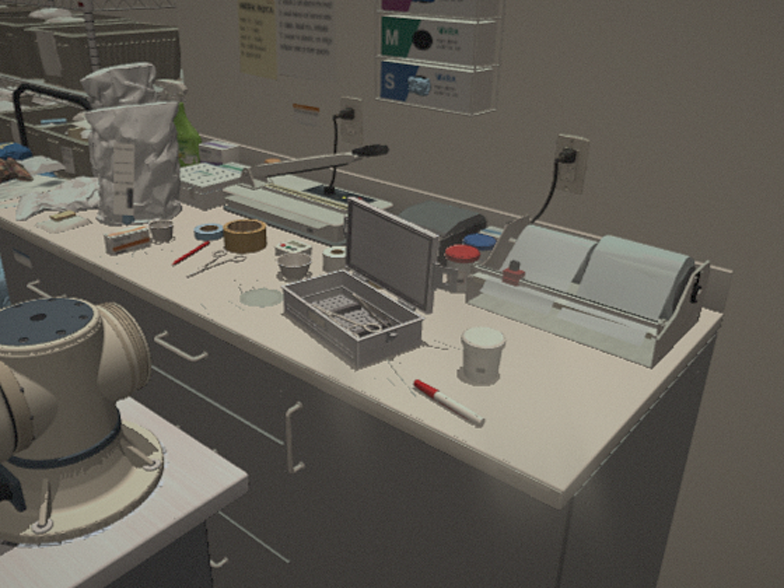

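View pics/top0.png

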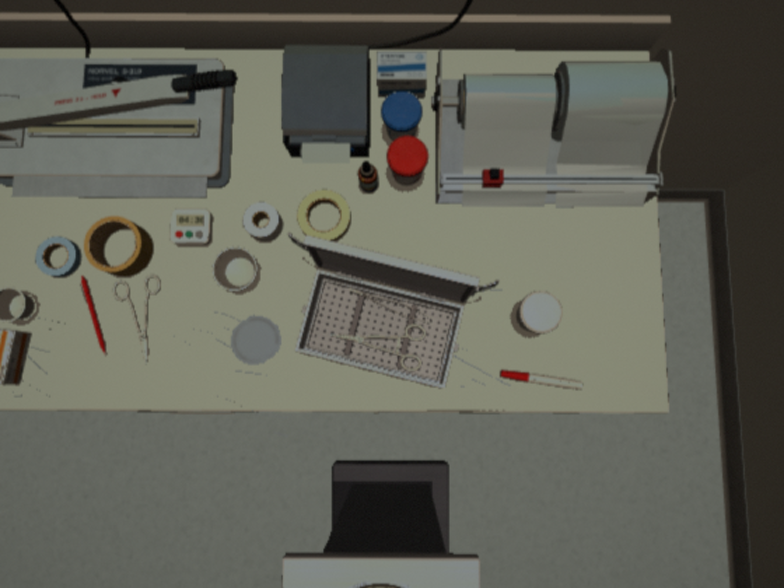

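The scene view shows the container open, with rim corners at about (283,293), (357,362) and (420,335), and the lid's free edge running from (348,200) to (435,232). In the top view (784 px wide) the front rim runs from (300,350) to (443,386), the lid's edge from (310,238) to (478,290), and the latches stick out at its ends. The cup is at (540,313), the pot at (236,270) and the marker at (540,380).

```bash
cat > h.py <<'E'
import numpy as np,cv2
def ray(c,p):
    d=c['orientation']@np.array([(p[0]-c['cx'])/c['fx'],(p[1]-c['cy'])/c['fy'],1.]);return np.array(c['eye']),d/np.linalg.norm(d)
def plane(c,p,z):
    e,d=ray(c,p);return e+d*(z-e[2])/d[2]
def tri(a,p,b,q):
    e,d=ray(a,p);f,g=ray(b,q);s=np.linalg.lstsq(np.c_[d,-g],f-e,rcond=None)[0]
    A=e+s[0]*d;B=f+s[1]*g;return (A+B)/2,np.linalg.norm(A-B)
E
python3 - <<'E'
from h import *
import pickle
d=pickle.load(open('c0.pkl','rb'));T=d['top'];S=d['scene']
p=lambda x,y:(x/1.4,y/1.4)
for n,q,z in[('FL',(299,351),.056),('FR',(444,387),.056),('BR',(460,306),.056),('BL',(317,276),.056),('cup',(540,313),.07),('pot',(236,270),.034),('mk1',(501,375),.01),('mk2',(582,386),.01),('lab',(253,340),0)]:
    print(n,plane(T,p(*q),z).round(3))
print(tri(T,p(299,351),S,p(283,291)),tri(T,p(444,387),S,p(357,343)))
print('lidL',tri(T,p(310,238),S,p(348,199)),'lidR',tri(T,p(478,288),S,p(436,232)))
a=cv2.resize(T['pixels'][150:300,195:365,::-1],None,fx=4.4,fy=4,interpolation=cv2.INTER_CUBIC)
b=cv2.resize(S['pixels'][130:270,190:320,::-1],None,fx=4,fy=4,interpolation=cv2.INTER_CUBIC)
cv2.imwrite('pics/ct.png',cv2.convertScaleAbs(a,alpha=1.4,beta=20));cv2.imwrite('pics/cs.png',cv2.convertScaleAbs(b,alpha=1.4,beta=20))
E
```

```text
FL [0.479 0.132 0.056]
FR [ 0.423 -0.098  0.056]
BR [ 0.552 -0.125  0.056]
BL [0.6   0.106 0.056]
cup [ 0.54  -0.249  0.07 ]
pot [0.613 0.244 0.034]
mk1 [ 0.442 -0.197  0.01 ]
mk2 [ 0.425 -0.331  0.01 ]
lab [0.499 0.221 0.   ]
(array([0.48065272, 0.13242452, 0.04485073]), np.float64(0.00416557233670403)) (array([ 0.4235877 , -0.09933718,  0.04842321]), np.float64(0.001172740546411995))
lidL (array([0.62772817, 0.09935126, 0.19025866]), np.float64(0.008217987076418536)) lidR (array([ 0.56252055, -0.13686871,  0.20306999]), np.float64(0.008268712566332194))
```

View pics/ct.png

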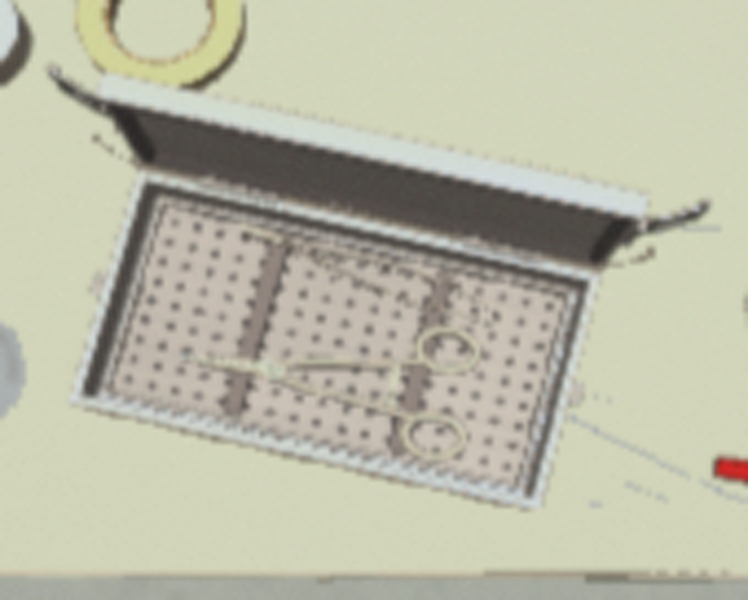

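View pics/cs.png

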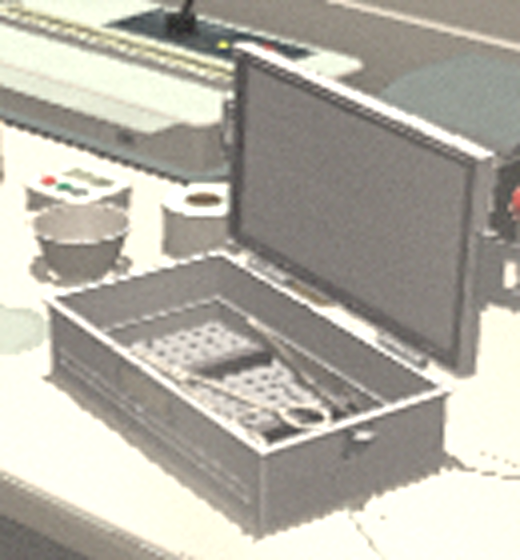

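The crops give sharper corners. In the top crop: rim FL (73,402), FR (540,508), BR (603,275), BL (148,175); lid edge outer corners (103,78) and (648,195), inner (100,97) and (645,218). In the scene crop: FL (50,298), FR (262,450), BR (450,388); lid inner corners (237,46) and (472,158).

Run:
```python
from h import *
import pickle
d=pickle.load(open('c0.pkl','rb'));T=d['top'];S=d['scene']
t=lambda u,v:(195+u/4.4,150+v/4)
s=lambda u,v:(190+u/4,130+v/4)
C={'FL':(73,402),'FR':(540,508),'BR':(603,275),'BL':(148,175)}
P={k:plane(T,t(*v),.056) for k,v in C.items()}
for k in P:print(k,P[k].round(4))
for k,q in[('FL',(50,298)),('FR',(262,450)),('BR',(450,388))]:print(k,tri(T,t(*C[k]),S,s(*q)))
print('lid in L',tri(T,t(100,97),S,s(237,46)),'R',tri(T,t(645,218),S,s(472,158)))
c=sum(P.values())/4
y=(P['FL']-P['FR']+P['BL']-P['BR'])[:2];yaw=np.arctan2(-y[0],y[1])
print('c',c,'yaw',np.degrees(yaw),[np.linalg.norm(P[a]-P[b]).round(4) for a,b in(('FL','FR'),('BL','BR'),('FL','BL'),('FR','BR'))])
X=np.array([np.cos(yaw),np.sin(yaw)]);Y=np.array([-X[1],X[0]])
from bench import env
o=env.get_obs();R=o['tcp_rot']
for n,q in(('lid_o_L',(103,78)),('lid_o_R',(648,195)),('lid_i_L',(100,97)),('lid_i_R',(645,218))):
    w=plane(T,t(*q),.197)[:2]-c[:2];print(n,(w@X).round(4),(w@Y).round(4))
for n,a,b,z in(('behind',.12,0,.165),('pinL',-.0015,.1265,.066),('pinR',-.0015,-.1265,.066)):
    w=np.r_[c[:2]+a*X+b*Y,z];print(n,w.round(4),'tool mm',(R.T@(w-o['position'])*1e3).round(0))
```

```text
FL [0.4793 0.1363 0.056 ]
FR [ 0.4222 -0.0996  0.056 ]
BR [ 0.5517 -0.1324  0.056 ]
BL [0.6076 0.1013 0.056 ]
FL (array([0.48191541, 0.13419784, 0.05333746]), np.float64(0.0072295319686373405))
FR (array([ 0.42296547, -0.10054016,  0.05533452]), np.float64(0.0023674123254704563))
BR (array([ 0.55193171, -0.13270351,  0.05433429]), np.float64(0.00018336543677025406))
lid in L (array([0.62316719, 0.1013611 , 0.1923948 ]), np.float64(0.00440758242743736)) R (array([ 0.56271072, -0.13428503,  0.19435116]), np.float64(0.002249977354789956))
c [0.51518145 0.00138943 0.056     ] yaw -13.526718218875564 [np.float64(0.2427), np.float64(0.2404), np.float64(0.133), np.float64(0.1336)]
lid_o_L 0.0883 0.1238
lid_o_R 0.0895 -0.12
lid_i_L 0.0789 0.1226
lid_i_R 0.0784 -0.1212
behind [ 0.6319 -0.0267  0.165 ] tool mm [617. 409.  66.]
pinL [0.5433 0.1247 0.066 ] tool mm [492. 286. 165.]
pinR [ 0.4841 -0.1213  0.066 ] tool mm [499. 539. 165.]
```

Emit:
carry_out([
  {"hand":0,"dp":[0,0,-60],"twist":0},
  {"hand":0,"dp":[50,30,-90],"twist":0},
  {"hand":0,"dp":[100,65,-90],"twist":-2},
  {"hand":0,"dp":[150,100,-90],"twist":-2},
  {"hand":0,"dp":[200,130,-90],"twist":-2},
  {"hand":0,"dp":[250,165,-90],"twist":-2},
  {"hand":0,"dp":[300,200,-90],"twist":-2},
  {"hand":0,"dp":[350,230,-90],"twist":-2},
  {"hand":0,"dp":[400,265,-90],"twist":-2},
  {"hand":0,"dp":[450,300,-90],"twist":-2},
  {"hand":0,"dp":[500,330,-90],"twist":-2},
  {"hand":0,"dp":[550,365,-90],"twist":-2},
  {"hand":0,"dp":[600,395,-90],"twist":-2},
  {"hand":0,"dp":[632,409,-90],"twist":-2},
  {"hand":0,"dp":[632,409,-90],"twist":-2},
  {"hand":0,"dp":[632,409,-90],"twist":-2},
])

```text
time_s: 2.1
position: [0.6466, -0.0298, 0.3208]
tcp_rot: [[0.973, -0.229, -0.001], [-0.229, -0.973, -0.0], [-0.001, 0.0, -1.0]]
contact_force: [0.6, -0.3, -0.8]
gripper_width: 0.0005
grasp_force: 0.0
```

Emit:
carry_out([
  {"hand":0,"dp":[0,0,50],"twist":0},
  {"hand":0,"dp":[0,0,100],"twist":0},
  {"hand":0,"dp":[0,0,140],"twist":0},
  {"hand":0,"dp":[0,0,155],"twist":0},
  {"hand":0,"dp":[0,0,155],"twist":0},
  {"hand":0,"dp":[-10,0,155],"twist":0},
  {"hand":0,"dp":[-20,0,155],"twist":0},
  {"hand":0,"dp":[-28,0,155],"twist":0},
  {"hand":0,"dp":[-36,0,155],"twist":0},
  {"hand":0,"dp":[-44,0,155],"twist":0},
])

```text
time_s: 3.35
position: [0.6041, -0.0198, 0.167]
tcp_rot: [[0.973, -0.229, 0.002], [-0.229, -0.973, -0.0], [0.002, -0.0, -1.0]]
contact_force: [2.1, 1.0, 1.4]
gripper_width: -0.0001
grasp_force: 0.9
```

Emit:
carry_out([
  {"hand":0,"dp":[-7,0,0],"twist":0},
  {"hand":0,"dp":[-14,0,0],"twist":0},
  {"hand":0,"dp":[-21,0,0],"twist":0},
  {"hand":0,"dp":[-28,0,0],"twist":0},
  {"hand":0,"dp":[-35,0,0],"twist":0},
  {"hand":0,"dp":[-42,0,0],"twist":0},
  {"hand":0,"dp":[-49,0,0],"twist":0},
  {"hand":0,"dp":[-56,0,0],"twist":0},
  {"hand":0,"dp":[-63,0,0],"twist":0},
  {"hand":0,"dp":[-70,0,0],"twist":0},
  {"hand":0,"dp":[-70,0,0],"twist":0},
  {"hand":0,"dp":[-70,0,0],"twist":0},
  {"hand":0,"dp":[-70,0,0],"twist":0},
  {"hand":0,"dp":[-70,0,0],"twist":0},
  {"hand":0,"dp":[-70,0,0],"twist":0},
  {"hand":0,"dp":[-70,0,0],"twist":0},
])

```text
time_s: 5.35
position: [0.5359, -0.0039, 0.1663]
tcp_rot: [[0.973, -0.229, -0.0], [-0.229, -0.973, -0.0], [-0.0, 0.0, -1.0]]
contact_force: [-0.7, -0.9, -0.4]
gripper_width: 0.0
grasp_force: 0.0
```

Run:
```python
from bench import env
import cv2,numpy as np,pickle
d={n:env.capture(n) for n in("scene","top")};pickle.dump(d,open('c1.pkl','wb'))
a=cv2.resize(d['top']['pixels'][150:300,195:365,::-1],None,fx=2.35,fy=4,interpolation=cv2.INTER_CUBIC)
b=cv2.resize(d['scene']['pixels'][130:280,190:320,::-1],None,fx=3,fy=4,interpolation=cv2.INTER_CUBIC)
cv2.imwrite('pics/m1.png',cv2.convertScaleAbs(np.hstack([a,b]),alpha=1.4,beta=20))
```

```text
(no output)
```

View pics/m1.png

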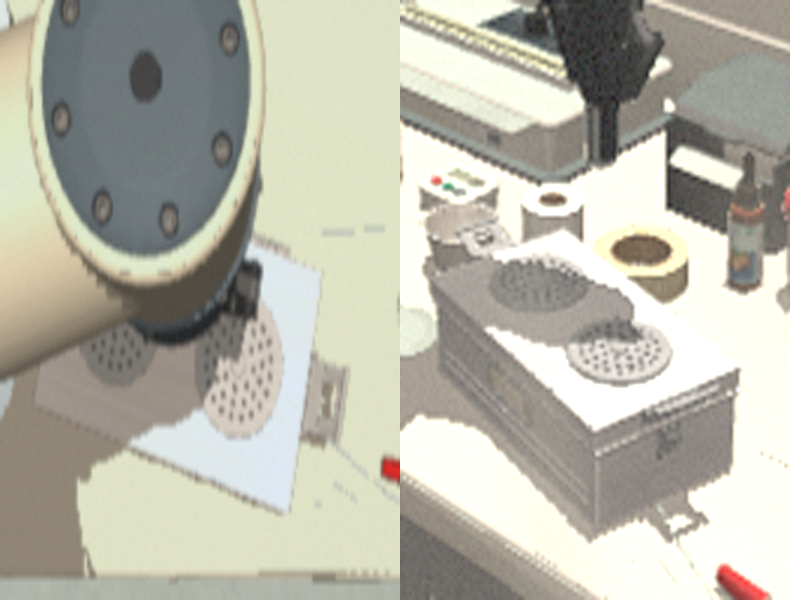

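The lid is shut, with its top corner at about (290,512) in the left half. The right latch sticks out and up at (325,400), and the left latch is up at (490,235) in the right half. The container has not visibly moved. Next is the right latch.

Emit:
carry_out([
  {"hand":0,"dp":[-8,50,0],"twist":0},
  {"hand":0,"dp":[-16,100,0],"twist":0},
  {"hand":0,"dp":[-24,145,0],"twist":0},
  {"hand":0,"dp":[-24,155,0],"twist":0},
  {"hand":0,"dp":[-24,155,30],"twist":0},
  {"hand":0,"dp":[-24,155,50],"twist":0},
  {"hand":0,"dp":[-24,155,60],"twist":0},
  {"hand":0,"dp":[-24,155,70],"twist":0},
  {"hand":0,"dp":[-24,155,80],"twist":0},
  {"hand":0,"dp":[-24,155,90],"twist":0},
  {"hand":0,"dp":[-24,155,100],"twist":0},
  {"hand":0,"dp":[-24,155,110],"twist":0},
  {"hand":0,"dp":[-24,155,120],"twist":0},
])

```text
time_s: 7.08
position: [0.4772, -0.1492, 0.0457]
tcp_rot: [[0.973, -0.229, 0.0], [-0.229, -0.973, 0.0], [0.0, -0.0, -1.0]]
contact_force: [0.6, 2.0, 2.5]
gripper_width: 0.0004
grasp_force: 1.3
```

Emit:
carry_out([
  {"hand":0,"dp":[0,0,6],"twist":0},
  {"hand":0,"dp":[0,0,12],"twist":0},
  {"hand":0,"dp":[0,-3,12],"twist":0},
  {"hand":0,"dp":[0,-6,12],"twist":0},
  {"hand":0,"dp":[0,-9,12],"twist":0},
  {"hand":0,"dp":[0,-9,12],"twist":0},
])

```text
time_s: 7.82
position: [0.4791, -0.1402, 0.0344]
tcp_rot: [[0.974, -0.229, 0.0], [-0.229, -0.974, 0.0], [0.0, -0.0, -1.0]]
contact_force: [0.4, -0.9, 0.6]
gripper_width: 0.0001
grasp_force: 0.0
```

Emit:
carry_out([
  {"hand":0,"dp":[0,-1,0],"twist":0},
  {"hand":0,"dp":[0,-2,0],"twist":0},
  {"hand":0,"dp":[0,-3,0],"twist":0},
  {"hand":0,"dp":[0,-3,0],"twist":0},
])

```text
time_s: 8.32
position: [0.4797, -0.1375, 0.0343]
tcp_rot: [[0.973, -0.229, -0.0], [-0.229, -0.973, 0.0], [-0.0, 0.0, -1.0]]
contact_force: [-0.0, -1.3, -0.1]
gripper_width: -0.0002
grasp_force: 0.5
```

Run:
```python
from bench import env
import cv2,numpy as np
d={n:env.capture(n) for n in("scene","wrist")}
b=cv2.resize(d['scene']['pixels'][170:290,230:340,::-1],None,fx=4,fy=4,interpolation=cv2.INTER_CUBIC)
a=cv2.resize(d['wrist']['pixels'][:,:,::-1],(360,480))
cv2.imwrite('pics/m2.png',cv2.convertScaleAbs(np.hstack([a,b]),alpha=1.3,beta=15))
```

```text
(no output)
```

View pics/m2.png

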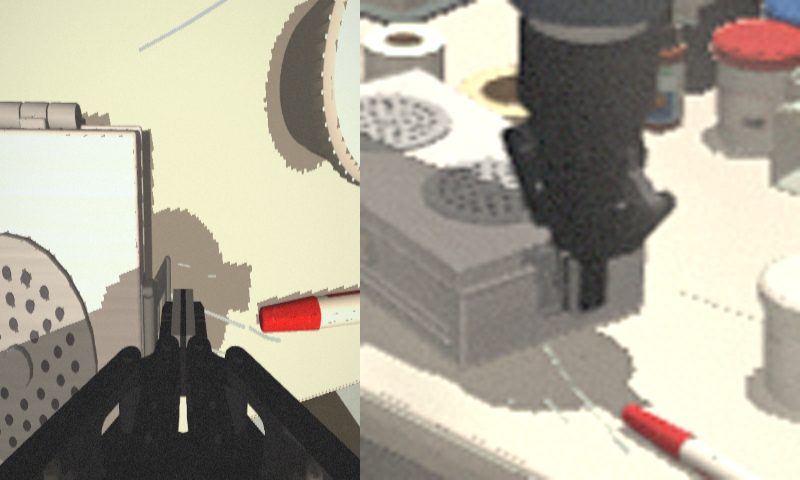

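The wrist view shows the right latch hanging nearly down, with its end at (165,262) just beside the fingers at (170,310). The fingers are narrower than I assumed, so I'll keep pushing inward.

Emit:
carry_out([
  {"hand":0,"dp":[0,-1,0],"twist":0},
  {"hand":0,"dp":[0,-2,0],"twist":0},
  {"hand":0,"dp":[0,-3,0],"twist":0},
  {"hand":0,"dp":[0,-3,0],"twist":0},
])

```text
time_s: 8.93
position: [0.4799, -0.1362, 0.0343]
tcp_rot: [[0.974, -0.228, -0.001], [-0.228, -0.974, -0.002], [-0.001, 0.003, -1.0]]
contact_force: [-1.0, -10.0, -0.9]
gripper_width: -0.0
grasp_force: 4.2
```

Emit:
carry_out([
  {"hand":0,"dp":[0,8,0],"twist":0},
  {"hand":0,"dp":[0,18,0],"twist":0},
  {"hand":0,"dp":[0,18,-50],"twist":0},
  {"hand":0,"dp":[0,18,-100],"twist":0},
  {"hand":0,"dp":[0,18,-110],"twist":0},
  {"hand":0,"dp":[0,-35,-110],"twist":0},
  {"hand":0,"dp":[0,-90,-110],"twist":0},
  {"hand":0,"dp":[0,-145,-110],"twist":0},
  {"hand":0,"dp":[0,-200,-110],"twist":0},
  {"hand":0,"dp":[0,-255,-110],"twist":0},
  {"hand":0,"dp":[0,-290,-110],"twist":0},
  {"hand":0,"dp":[0,-295,-110],"twist":0},
  {"hand":0,"dp":[0,-295,-110],"twist":0},
])

```text
time_s: 10.55
position: [0.5476, 0.1523, 0.1435]
tcp_rot: [[0.974, -0.229, -0.001], [-0.229, -0.974, -0.0], [-0.001, 0.001, -1.0]]
contact_force: [1.1, -0.0, 0.8]
gripper_width: 0.0003
grasp_force: 0.0
```

Run:
```python
from bench import env
import cv2,numpy as np
o=env.get_obs();print(o['position'],o['contact_force'])
d={n:env.capture(n) for n in("scene","top","wrist")}
b=cv2.resize(d['scene']['pixels'][130:280,190:320,::-1],None,fx=2,fy=3.2,interpolation=cv2.INTER_CUBIC)
a=cv2.resize(d['wrist']['pixels'][:,:,::-1],(300,480));t=cv2.resize(d['top']['pixels'][150:300,195:365,::-1],(240,480))
cv2.imwrite('pics/m3.png',cv2.convertScaleAbs(np.hstack([a,b,t]),alpha=1.3,beta=15))
```

```text
[0.54758241 0.15227277 0.1435414 ] [ 1.14009893 -0.02691961  0.80962966]
```

View pics/m3.png

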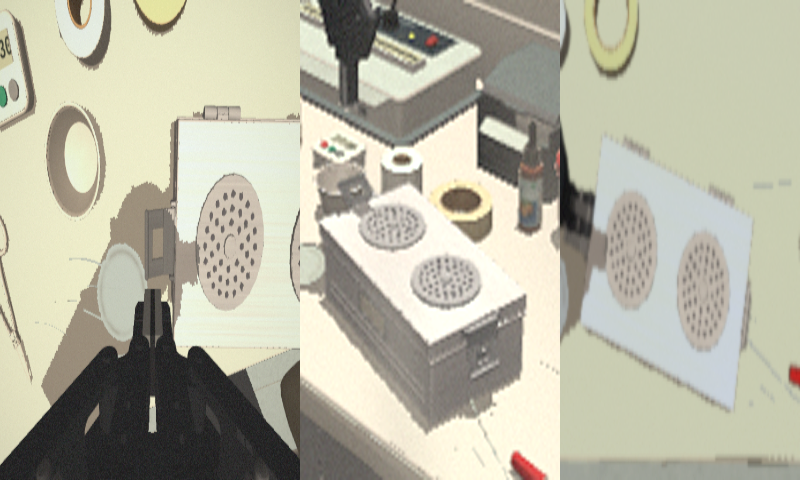

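The right latch looks flat against the end. The left latch stands outward at (160,245) in the wrist view, under the fingers. I'll go down on it.

Emit:
carry_out([
  {"hand":0,"dp":[2,0,25],"twist":0},
  {"hand":0,"dp":[2,0,38],"twist":0},
  {"hand":0,"dp":[2,0,48],"twist":0},
  {"hand":0,"dp":[2,0,58],"twist":0},
  {"hand":0,"dp":[2,0,68],"twist":0},
  {"hand":0,"dp":[2,0,78],"twist":0},
  {"hand":0,"dp":[2,0,88],"twist":0},
  {"hand":0,"dp":[2,0,98],"twist":0},
  {"hand":0,"dp":[2,0,109],"twist":0},
  {"hand":0,"dp":[2,3,109],"twist":0},
  {"hand":0,"dp":[2,6,109],"twist":0},
  {"hand":0,"dp":[2,9,109],"twist":0},
  {"hand":0,"dp":[2,11,109],"twist":0},
  {"hand":0,"dp":[2,11,109],"twist":0},
])

```text
time_s: 12.45
position: [0.5483, 0.1435, 0.0356]
tcp_rot: [[0.973, -0.229, 0.003], [-0.229, -0.973, 0.004], [0.002, -0.005, -1.0]]
contact_force: [0.5, 8.2, -3.2]
gripper_width: 0.0001
grasp_force: 3.7
```

Emit:
carry_out([
  {"hand":0,"dp":[0,1,0],"twist":0},
  {"hand":0,"dp":[0,2,0],"twist":0},
  {"hand":0,"dp":[0,2,0],"twist":0},
])

```text
time_s: 12.82
position: [0.5481, 0.1419, 0.0357]
tcp_rot: [[0.973, -0.229, 0.003], [-0.229, -0.973, 0.005], [0.002, -0.005, -1.0]]
contact_force: [1.6, 9.5, -2.7]
gripper_width: 0.0002
grasp_force: 4.1
```

Run:
```python
from bench import env
import cv2,numpy as np
d={n:env.capture(n) for n in("top","wrist")}
a=cv2.resize(d['wrist']['pixels'][150:360,180:400,::-1],(480,460),interpolation=cv2.INTER_CUBIC);t=cv2.resize(d['top']['pixels'][150:300,195:365,::-1],(320,460))
cv2.imwrite('pics/m4.png',cv2.convertScaleAbs(np.hstack([a,t]),alpha=1.4,beta=25))
```

```text
(no output)
```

View pics/m4.png

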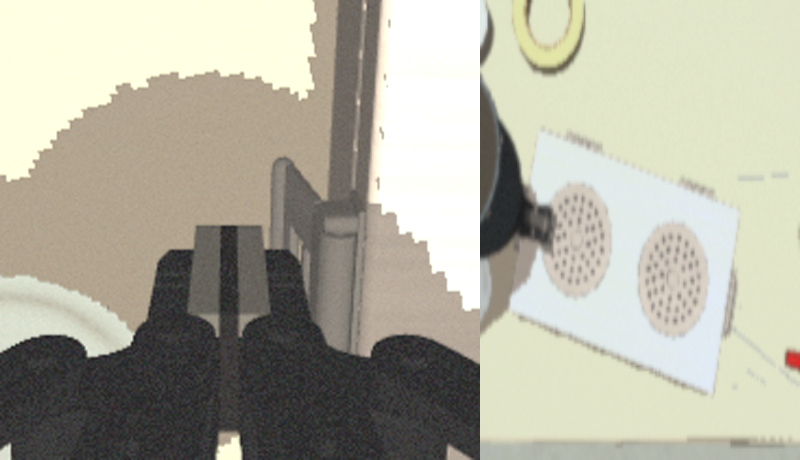

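The left latch's rolled end at (275,200) touches the fingers at (268,250). The pin is at (340,210), so the latch is nearly home. I'll push a little more.

Emit:
carry_out([
  {"hand":0,"dp":[0,1,0],"twist":0},
  {"hand":0,"dp":[0,2,0],"twist":0},
  {"hand":0,"dp":[0,3,0],"twist":0},
  {"hand":0,"dp":[0,3,0],"twist":0},
])

```text
time_s: 13.42
position: [0.5475, 0.139, 0.0357]
tcp_rot: [[0.973, -0.229, 0.003], [-0.229, -0.973, 0.005], [0.002, -0.005, -1.0]]
contact_force: [1.4, 7.9, -3.1]
gripper_width: -0.0
grasp_force: 4.1
```

Emit:
carry_out([
  {"hand":0,"dp":[0,-8,0],"twist":0},
  {"hand":0,"dp":[0,-20,0],"twist":0},
  {"hand":0,"dp":[0,-20,-10],"twist":0},
  {"hand":0,"dp":[-50,-20,-40],"twist":0},
  {"hand":0,"dp":[-50,-20,-40],"twist":0},
])

```text
time_s: 14.05
position: [0.5016, 0.1682, 0.0783]
tcp_rot: [[0.974, -0.227, 0.003], [-0.227, -0.974, 0.002], [0.003, -0.003, -1.0]]
contact_force: [1.4, -0.1, -0.5]
gripper_width: 0.0001
grasp_force: 0.0
```

Run:
```python
from bench import env
import cv2,numpy as np
o=env.get_obs();print(o['position'],o['contact_force'])
d={n:env.capture(n) for n in("scene","wrist","top")}
import pickle;d['o']=o;pickle.dump(d,open('c4.pkl','wb'))
a=cv2.resize(d['wrist']['pixels'][:,:,::-1],(480,360));b=cv2.resize(d['scene']['pixels'][190:280,230:310,::-1],(320,360),interpolation=cv2.INTER_CUBIC)
c=cv2.resize(d['wrist']['pixels'][80:220,230:410,::-1],(400,240),interpolation=cv2.INTER_CUBIC);t=cv2.resize(d['top']['pixels'][160:310,195:365,::-1],(400,240))
cv2.imwrite('pics/m5.png',cv2.convertScaleAbs(np.vstack([np.hstack([a,b]),np.hstack([c,t])]),alpha=1.3,beta=15))
```

```text
[0.50157763 0.16815199 0.07826857] [ 1.44151922 -0.14602194 -0.51718186]
```

View pics/m5.png

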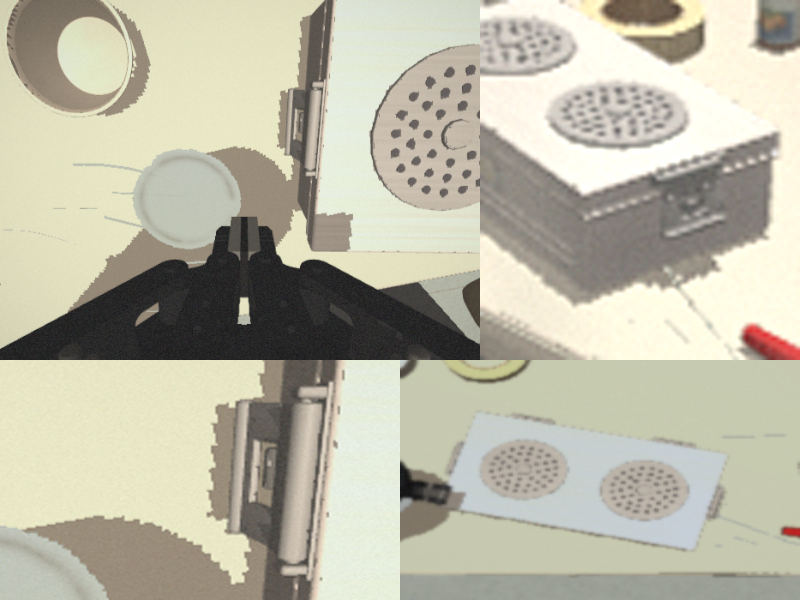

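Both latches now hang down. In the wrist crop the left roll's outer edge is at (234,480) and its pin at (308,480), and the right latch looks flush in the scene crop. I'll check the left latch's offset from its pin numerically.

Run:
```python
from h import *
import pickle
d=pickle.load(open('c4.pkl','rb'));o=d['o'];W=d['wrist'];T=d['top'];T_=W['T_tool_cam']
M=np.eye(4);M[:3,:3]=o['tcp_rot'];M[:3,3]=o['position'];M=M@T_
W=dict(W,eye=M[:3,3],orientation=M[:3,:3])
w=lambda x,y:(230+x*180/400,80+(y-360)*140/240)
t=lambda x,y:(195+(x-400)*170/400,160+(y-360)*150/240)
y=np.radians(-13.53);X=np.array([np.cos(y),np.sin(y)]);Y=np.array([-X[1],X[0]]);c=np.array([.5152,.0014])
f=lambda p:[round(float((p[:2]-c)@k)*1e3,1) for k in(X,Y)]
print('pinL',f(plane(W,w(308,480),.068)),'endL',f(plane(W,w(233,470),.033)),'lid corner',f(plane(W,w(330,480),.071)))
for n,q,z in(('FL',(447,514),.071),('FR',(695,550),.071),('BR',(728,453),.071),('BL',(476,411),.071),('endL',(447,465),.033),('endR',(722,500),.033)):print(n,f(plane(T,t(*q),z)))
```

```text
pinL [2.2, 122.7] endL [0.6, 132.6] lid corner [2.7, 119.2]
FL [-76.6, 109.4]
FR [-68.9, -125.2]
BR [67.3, -125.1]
BL [67.8, 120.0]
endL [-9.9, 134.5]
endR [5.4, -137.9]
```

```bash
python3 -c "
from bench import env
print(env.job_done())"
```

```text
the job is handed in; nothing more can be done
None
```

I've handed the job in with the lid shut and both latches pushed home against a firm stop. The container slid only about 3 mm, the bystanders weren't touched, and it took about 14 s; the hand-in returned no verdict.

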